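# Load the extractor's reagent caddy with the sealed bottles

### The arm

A 7-joint arm with a two-finger parallel gripper is mounted at the origin on the work surface. World frame = base frame: x ahead of the robot, y to its left, z up, the work surface at z = 0. Lengths are in m, angles in rad, forces in N, time in s.
With the tool pointing down it reaches from about 0.4 to 0.85 m from the base axis. Payload 10.4 kg.
Tool frame: the origin (TCP) lies at the very end of the fingers, on their centre line; the grasp point (between the pads) lies 19 mm behind it; z points along the fingers, y is the line along which they close (so a half turn about z gives the same grasp; the last joint's range is limited). The gripper opens to 87 mm and grips with 3 to 60 N. Pads are 19 mm wide; open, the fingers measure 117 mm over their backs; the gripper's body (75 mm by 190 mm) begins 51 mm behind the grasp point.
Start: joints at [1.122, 0.332, -0.065, 1.46, 0.022, 1.35, -0.088], TCP at [0.258, -0.569, 0.223] pointing down, gripper open.
Joint ranges: [-2.6, 2.6], [-0.5, 2.12], [-1.47, 1.34], [0.16, 2.42], [-1.27, 4.41], [0.06, 2.06], [-2.6, 2.6]. Speed limits (rad/s): [2.22, 2.22, 2.79, 2.79, 3.14, 3.14, 3.14].

### API

Orientations are given as a unit quaternion [x, y, z, w].
In Python, from bench import r gives the robot as it stands.
- The arm moves only by the tool jog_arm, called after "Call:" as name(argument=value, ...) on one line, values as JSON. Schema: {"type":"object","properties":{"segments":{"type":"array","items":{"type":"array","items":{"type":"number"},"minItems":5,"maxItems":5},"minItems":1,"maxItems":12},"grip_n":{"type":"number"},"only":{"type":"string"},"quiet":{"type":"boolean"},"lines":{"type":"string"}},"required":["segments"],"additionalProperties":false}. segments is a list of rows, 1 to 12 of them, each of 5 numbers: dx, dy, dz in m, then a turn about the tool's z in rad, then the finger opening in m; each row is the pose to reach, as a shift and turn from the pose commanded when the call began, along the tool's axes at that moment; what a row does not reach only later rows make up. A row lasts 1/10 s, in which the tool goes at most 0.05 m and 0.15 rad, less where a joint would pass 70% of its speed; a pose out of reach is approached as far as the arm can. The fingers move at their own pace and stop on an object; grip_n is the grip in N (left out, the last holds). Time passes only in rows, so rows that do not move let the fingers close. The tool returns the time, the measured TCP pose, the force, the opening and the grip force at its end. only (a regular expression) keeps the lines of the reply that match it, lines (a string "A,B") keeps lines A to B, and quiet returns only ok. Input that does not fit is refused with a message, and nothing moves.
- r.read_state(): the state, without advancing time (a new reading comes with each control period).
- r.camera(name): name is "side" or "top"; returns a dict with "img" (420x560x3 uint8, red, green, blue), "fx", "fy", "cx", "cy" (pixels), "pose" (4x4, takes a point from camera to world coordinates). Camera axes: x right, y down, z forward; pixel columns grow to the right and rows downward; lengths in m; the calibration is good to about 2 mm. A picture is of the moment at which its call begins. There is no depth.
- r.close_job(): hands the job in; it is judged then, once.
Trained networks look in the newest picture that a camera, given by its name, has taken for a name from the list of things; names that differ only in an ending like _2 or _b are one class to them, and where a whole thing is asked for, a point or a joint stands for the part that bears it (a point fixed in the world has none). Each returns a list of dicts, best first, with "p" (0 to 1); they miss things now and then, are a little off and sometimes report something else, mostly with a low value. They report only what shows in the picture. A call takes as long as a camera call. They do not tell look-alikes from the thing itself.
- r.recognise(camera, label): "position" ([column, row] as shares, 0 to 1, of the picture: columns of its width, rows of its height, amid what is visible of it).
- r.regions_of(camera, label): "pixels" (420x560 bool, what is visible of it) and "position" ([column, row] as shares, 0 to 1, of the picture: columns of its width, rows of its height, amid what is visible of it).
The state is a dict: "time": time; "joint_positions": joint angles; "joint_vel": joint speeds; "joint_torque": joint torques, N m; "ee_pos": TCP position; "eef_rot": TCP orientation; "ft_force": force on the tool from outside, world axes, zero at the start; "torque": the same for the moment, N m; "width": finger opening in m; "grip_force": force on a finger pad.
Only numpy, scipy, OpenCV 4.12 (cv2) and the standard library are available. Lean on these libraries where they do the work, as an engineer would, in place of code of your own. Each camera call takes 0.05 s, during which the arm holds its last target. There are 200 camera calls.

### The job

Load the reagent caddy for the next extraction run: stand each of the four capped bottles upright in the bay cut to its own shape and size (large round, small round, square, flat), right down on the bay's floor. Set them down, do not drop them in. Leave the two bottles without caps standing where they are.

Things in the scene. Friction and masses are not known exactly. Their poses are not given: they have to be found in the camera images.
- large_bottle: Large capped round bottle: 54 mm diameter, straight body to 56 mm height, shoulder at 64 mm, cap 36 mm diameter, 84 mm tall in all, 0.1 to 0.21 kg. White plastic, grey screw cap on top; stands upright on the bench at the start. Origin: centre of its underside, z up.
- small_bottle: Small capped round bottle: 32 mm diameter, straight body to 44 mm height, shoulder at 52 mm, cap 24 mm diameter, 72 mm tall in all, under 0.1 kg. White plastic, grey screw cap on top; stands upright on the bench at the start. Origin: centre of its underside, z up.
- square_bottle: Capped square bottle: body 42 x 42 mm (sides along its x and y), straight to 58 mm height, cap 28 mm diameter, 82 mm tall in all, under 0.2 kg. White plastic, grey screw cap on top; stands upright on the bench at the start. Origin: centre of its underside, z up.
- flat_bottle: Capped flat bottle: body 62 mm along its x and 28 mm along its y, straight to 60 mm height, cap 22 mm diameter, 84 mm tall in all, under 0.2 kg. White plastic, grey screw cap on top; stands upright on the bench at the start. Origin: centre of its underside, z up.
- bay_large: Bay for the large bottle: round hole 72 mm wide. Centred, 16 mm deep, flat dark floor. One of 4 grey inserts, 94 x 94 x 22 mm, fixed 2 by 2 (pitch 100 mm, same yaw, any corner) in a shallow aluminium caddy (216 x 216 mm, walls 20 mm high). Origin: centre of the insert's underside, 5 mm above the bench and 6 mm below the hole's floor; z up.
- bay_small: Bay for the small bottle: round hole 50 mm wide. Centred, 16 mm deep, flat dark floor. One of 4 grey inserts, 94 x 94 x 22 mm, fixed 2 by 2 (pitch 100 mm, same yaw, any corner) in a shallow aluminium caddy (216 x 216 mm, walls 20 mm high). Origin: centre of the insert's underside, 5 mm above the bench and 6 mm below the hole's floor; z up.
- bay_square: Bay for the square bottle: square hole 60 x 60 mm, sides along its x and y. Centred, 16 mm deep, flat dark floor. One of 4 grey inserts, 94 x 94 x 22 mm, fixed 2 by 2 (pitch 100 mm, same yaw, any corner) in a shallow aluminium caddy (216 x 216 mm, walls 20 mm high). Origin: centre of the insert's underside, 5 mm above the bench and 6 mm below the hole's floor; z up.
- bay_flat: Bay for the flat bottle: oblong hole, 80 mm along its x and 46 mm along its y. Centred, 16 mm deep, flat dark floor. One of 4 grey inserts, 94 x 94 x 22 mm, fixed 2 by 2 (pitch 100 mm, same yaw, any corner) in a shallow aluminium caddy (216 x 216 mm, walls 20 mm high). Origin: centre of the insert's underside, 5 mm above the bench and 6 mm below the hole's floor; z up.
- open_round: Look-alike of the large bottle WITHOUT a cap: same 54 mm round white body 64 mm high, but an open bare white neck 28 mm wide with a dark mouth, 78 mm tall in all. To be left alone. Origin: centre of its underside, z up.
- open_square: Look-alike of the square bottle WITHOUT a cap: same 42 x 42 mm white body 62 mm high, but an open bare white neck 22 mm wide with a dark mouth, 76 mm tall in all. To be left alone. Origin: centre of its underside, z up.
There are look-alikes about, which are no part of the job. What is shaped like the square_bottle but brown or red is not meant.

How it is judged:
By the outcome, as a careful person would: the job done as asked, in the order asked, and still so for the second after the job is handed in, with the robot touching nothing.
It also fails if it takes over 112 s, if anything falls off the work surface, if the arm or the gripper's body presses on something with over 40 N, if the wrist force passes 120 N, or if a joint passes its speed limit or range.

## Working session

There is one attempt and no reset: what is moved stays moved. The work goes in short steps, Python scripts to look and compute and a tool call to move; the robot and the scene stay as the last step left them, time stands still between calls to the robot, and variables do not carry over. Pictures are saved under pics/ and viewed, at most 14 in all, crops included, and the job is handed in when it is done.

```bash
ls; mkdir -p pics
```

Run:
```python
from bench import r
import cv2,numpy as np
np.set_printoptions(precision=4,suppress=True)
for n in("top","side"):
    c=r.camera(n); cv2.imwrite(f"pics/{n}0.png",c["img"][:,:,::-1]); print(n,c["fx"],c["fy"],c["cx"],c["cy"]); print(c["pose"])
    for l in "large_bottle small_bottle square_bottle flat_bottle bay_large bay_small bay_square bay_flat open_round open_square".split():
        print(l,[(round(d["p"],2),int(d["position"][0]*560),int(d["position"][1]*420)) for d in r.recognise(n,l)])
s=r.read_state();print(s["time"],s["ee_pos"],s["eef_rot"],s["width"])
```

```text
pics
top 440.0787388098261 440.0787388098261 277.57591401993153 201.5741960407045
[[ 0.0778 -0.9717  0.2232  0.4003]
 [-0.997  -0.0767  0.0135 -0.0704]
 [ 0.004  -0.2235 -0.9747  0.8815]
 [ 0.      0.      0.      1.    ]]
large_bottle []
small_bottle [(0.71, 275, 281)]
square_bottle [(0.79, 216, 131), (0.75, 246, 242), (0.67, 289, 221)]
flat_bottle [(0.97, 348, 229)]
bay_large [(0.77, 176, 194)]
bay_small [(0.91, 176, 240)]
bay_square [(0.73, 129, 249)]
bay_flat [(0.82, 128, 202)]
open_round [(0.93, 282, 165)]
open_square [(0.59, 356, 285), (0.53, 175, 239)]
side 449.32460903702855 449.32460903702855 287.0320713672592 209.27173220527408
[[ 0.9769 -0.1487  0.1532  0.4179]
 [-0.2134 -0.6606  0.7198 -0.7536]
 [-0.0058 -0.7359 -0.6771  0.7131]
 [ 0.      0.      0.      1.    ]]
large_bottle [(0.64, 312, 336), (0.47, 228, 229)]
small_bottle [(0.59, 227, 228)]
square_bottle [(0.79, 288, 229), (0.69, 339, 170), (0.67, 256, 202)]
flat_bottle [(0.74, 297, 271)]
bay_large [(0.76, 285, 165)]
bay_small [(0.87, 243, 175)]
bay_square [(0.59, 232, 154), (0.39, 265, 147)]
bay_flat [(0.88, 266, 144), (0.68, 228, 229)]
open_round [(0.98, 335, 211)]
open_square [(0.62, 241, 286)]
1.1 [ 0.2582 -0.5692  0.2226] [0.9774 0.2113 0.     0.0001] 0.08668109595403314
```

View pictures.

View pics/top0.png

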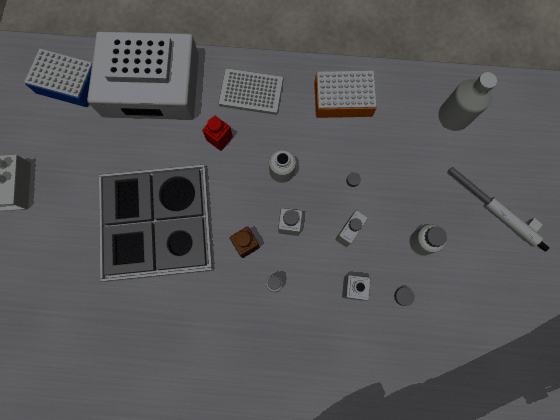

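View pics/side0.png

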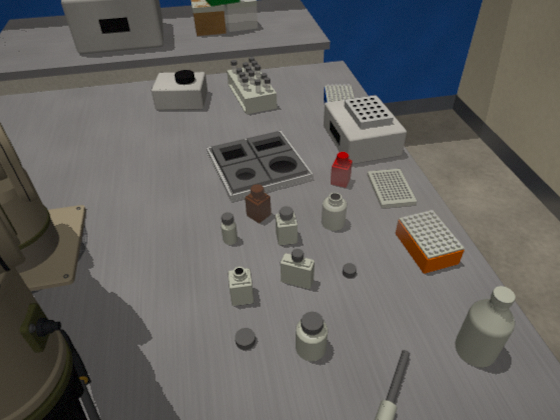

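The top view shows the capped large bottle at (432,238), small (275,281), square (291,220) and flat (352,228). The open round is at (282,165) and the open square at (358,288), and brown (244,242) and red (217,132) are not wanted. The bays are flat (127,199), large (177,194), square (128,249) and small (180,243). The side view agrees, with large (312,336), small (229,229), square (287,226), flat (297,269) and the caddy around (258,163).

Create fit.py:
```python
import numpy as np,cv2
from scipy.optimize import minimize
np.set_printoptions(precision=4,suppress=True)
def proj(c,P):
    T=np.linalg.inv(c["pose"]);q=P@T[:3,:3].T+T[:3,3]
    return np.c_[c["fx"]*q[:,0]/q[:,2]+c["cx"],c["fy"]*q[:,1]/q[:,2]+c["cy"]]
def disc(d,z): a=np.linspace(0,2*np.pi,40);return np.c_[d/2*np.cos(a),d/2*np.sin(a),z+0*a]
def rect(w,h,z): return np.array([[s*w/2,t*h/2,z] for s,t in((1,1),(1,-1),(-1,-1),(-1,1))])
MODEL=dict(large_bottle=[[disc(54,0),disc(54,56),disc(36,64)],[disc(36,64),disc(36,84)]],
 small_bottle=[[disc(32,0),disc(32,44),disc(24,52)],[disc(24,52),disc(24,72)]],
 square_bottle=[[rect(42,42,0),rect(42,42,58)],[disc(28,58),disc(28,82)]],
 flat_bottle=[[rect(62,28,0),rect(62,28,60)],[disc(22,60),disc(22,84)]],
 bay=[[rect(94,94,22)]],caddy=[[rect(216,216,0),rect(216,216,20)]])
MODEL={k:[np.vstack(p)/1000 for p in v] for k,v in MODEL.items()}
def render(c,parts,x,S=4):
    m=np.zeros((420*S,560*S),np.uint8);cs,sn=np.cos(x[3]),np.sin(x[3]);R=np.array([[cs,-sn,0],[sn,cs,0],[0,0,1]])
    for p in parts:
        u=proj(c,p@R.T+x[:3]);h=cv2.convexHull(((u+.5)*S).astype(np.float32)).astype(np.int32);cv2.fillConvexPoly(m,h,255)
    return cv2.resize(m,(560,420),interpolation=cv2.INTER_AREA)/255.
def fit(views,parts,x0):   # views: list of (cam,mask); returns pose and mean IoU
    def f(x):
        t=0
        for c,m in views:
            g=render(c,parts,x);t+=np.minimum(g,m).sum()/np.maximum(g,m).sum()
        return -t/len(views)
    best=None
    for y in ([x0[3]] if len(x0)>4 else np.arange(0,3.1,.4)):
        x=np.r_[x0[:3],y];s=np.vstack([x]+[x+d for d in np.diag([.01,.01,.01,.25])])
        o=minimize(f,x,method="Nelder-Mead",options=dict(initial_simplex=s,xatol=2e-4,fatol=1e-4,maxiter=220))
        if best is None or o.fun<best.fun: best=o
    return best.x,-best.fun
def ray(c,u,z):
    d=c["pose"][:3,:3]@np.array([(u[0]-c["cx"])/c["fx"],(u[1]-c["cy"])/c["fy"],1]);o=c["pose"][:3,3]
    return o+d*(z-o[2])/d[2]
```

Run:
```python
from bench import r
from fit import *
import pickle
want=dict(large_bottle=((432,238),(312,336)),small_bottle=((275,281),(229,229)),square_bottle=((291,220),(287,226)),flat_bottle=((352,228),(297,270)),
 bay_large=((177,194),(283,164)),bay_small=((180,243),(245,174)),bay_square=((128,249),(232,153)),bay_flat=((127,199),(268,143)))
C={};M={}
for i,n in enumerate(("top","side")):
    C[n]=r.camera(n)
    for l,w in want.items():
        c=[d for d in r.regions_of(n,l) if np.hypot(d["position"][0]*560-w[i][0],d["position"][1]*420-w[i][1])<14]
        if c: M[n,l]=c[0]["pixels"]
        print(n,l,c and (round(c[0]["p"],2),int(c[0]["pixels"].sum())))
pickle.dump((C,M),open("m.pkl","wb"))
for l,w in want.items():
    v=[(C[n],M[n,l].astype(float)) for n in C if (n,l) in M]
    x0=np.r_[ray(C["top"],w[0],.05 if "bottle" in l else .025)[:2],0,0]
    if v: print(l,x0[:2],*fit(v,MODEL.get(l,MODEL["bay"]),x0),len(v))
for l,w in want.items():
    if 'bottle' in l: print(l,"white/bench grey",C["top"]["img"][w[0][1]-8:w[0][1]+9:4,w[0][0]-8:w[0][0]+9:4].mean(2).astype(int).tolist())
```

```text
top large_bottle (0.77, 873)
top small_bottle (0.71, 204)
top square_bottle (0.98, 592)
top flat_bottle (0.86, 582)
top bay_large (0.9, 2410)
top bay_small (0.94, 2411)
top bay_square (0.88, 2513)
top bay_flat (0.59, 2371)
side large_bottle (0.86, 1293)
side small_bottle (0.63, 427)
side square_bottle (0.75, 706)
side flat_bottle (0.72, 949)
side bay_large (0.84, 977)
side bay_small (0.86, 1168)
side bay_square (0.56, 906)
side bay_flat (0.92, 752)
large_bottle [ 0.5429 -0.3577] [ 0.543  -0.3552 -0.0002  2.0237] 0.944696283618919 2
small_bottle [ 0.4391 -0.0659] [ 0.4373 -0.0644  0.0006  1.617 ] 0.8839187225492409 2
square_bottle [ 0.5565 -0.0874] [ 0.5571 -0.085   0.0006 -0.0548] 0.9195080832237859 2
flat_bottle [ 0.5502 -0.2049] [ 0.5539 -0.2065 -0.0031  2.6321] 0.8900357384848487 2
bay_large [0.5961 0.1435] [0.5971 0.1406 0.0054 1.7544] 0.8864414245171854 2
bay_small [0.4987 0.125 ] [0.4989 0.1242 0.0064 1.7584] 0.875818164187441 2
bay_square [0.4791 0.2243] [0.4809 0.2203 0.0069 3.3258] 0.8965780588212515 2
bay_flat [0.578  0.2416] [0.5785 0.2388 0.0057 0.1789] 0.935064556877748 2
large_bottle white/bench grey [[117, 20, 69, 70, 69], [128, 67, 71, 69, 70], [128, 68, 69, 70, 69], [128, 21, 70, 68, 69], [110, 128, 72, 61, 120]]
small_bottle white/bench grey [[96, 94, 62, 59, 61], [91, 73, 73, 69, 58], [101, 76, 76, 75, 58], [99, 78, 79, 75, 57], [91, 101, 84, 102, 97]]
square_bottle white/bench grey [[130, 71, 70, 74, 127], [59, 73, 72, 73, 90], [79, 73, 73, 71, 89], [128, 37, 56, 54, 127], [128, 126, 127, 112, 123]]
flat_bottle white/bench grey [[94, 43, 70, 72, 74], [93, 71, 71, 72, 72], [109, 129, 56, 74, 43], [125, 128, 129, 126, 96], [110, 128, 128, 92, 94]]
```

Create go.py:
```python
from bench import r
import sys,numpy as np
from scipy.spatial.transform import Rotation as Ro
np.set_printoptions(precision=4,suppress=True)
def go(x,y,z,psi=None):
    s=r.read_state();R=Ro.from_quat(s["eef_rot"]).as_matrix();p=np.array(s["ee_pos"])
    c=np.arctan2(R[1,1],R[0,1]);t=0 if psi is None else -((psi-c+np.pi/2)%np.pi-np.pi/2)
    d=R.T@(np.array([x,y,z])-p);print("t",round(s["time"],2),"tcp",p,"psi",round(c,3),"shift",d,"dist",np.linalg.norm(d).round(3),"turn",round(t,3),"j7",round(s["joint_positions"][6],2),"f",np.array(s["ft_force"]),"w",round(s["width"],4),"grip",round(s["grip_force"],1),"tilt",R[:,2])
if __name__=="__main__": go(*map(float,sys.argv[1:]))
```

```bash
python3 go.py .543 -.355 .13
```

Run:
```python
from fit import *
import pickle
C,M=pickle.load(open("m.pkl","rb"));c=C["top"]
for n,u in dict(box_front=(143,117),boxR=(195,115),rack=(25,185),brown=(244,242)).items(): print(n,ray(c,u,0),ray(c,u,.05))
# overlay of fits
P=dict(large_bottle=(.543,-.3552,0,0),small_bottle=(.4373,-.0644,0,0),square_bottle=(.5571,-.085,0,-.055),flat_bottle=(.5539,-.2065,0,2.632))
tiles=[]
for n,w in dict(top=(270,190,460,300),side=(200,195,390,305)).items():
    im=cv2.resize(C[n]["img"][:,:,::-1],None,fx=4,fy=4,interpolation=cv2.INTER_CUBIC)
    for l,x in P.items():
        R=np.array([[np.cos(x[3]),-np.sin(x[3]),0],[np.sin(x[3]),np.cos(x[3]),0],[0,0,1]])
        for p in MODEL[l]:
            for h in np.unique(p[:,2]):
                u=((proj(C[n],p[p[:,2]==h]@R.T+np.array(x[:3]))+.5)*4).astype(np.int32);cv2.polylines(im,[u],True,(0,255,0) if h else (0,0,255),1)
    tiles.append(im[w[1]*4:w[3]*4,w[0]*4:w[2]*4])
a=np.vstack(tiles);cv2.imwrite("pics/ov.png",cv2.resize(a,None,fx=.68,fy=.68))
```

```text
t 2.0 tcp [ 0.2582 -0.5692  0.2226] psi -1.145 shift [ 0.3479 -0.0774  0.0926] dist 0.368 turn 0 j7 -0.09 f [-0.8414  0.1599 -0.0051] w 0.0871 grip 0.0 tilt [ 0. -0. -1.]
box_front [0.7651 0.2443 0.    ] [0.7444 0.2265 0.05  ]
boxR [0.7786 0.1337 0.    ] [0.7571 0.1221 0.05  ]
rack [0.5961 0.4652 0.    ] [0.585  0.4349 0.05  ]
brown [0.5136 0.0027 0.    ] [ 0.5072 -0.0015  0.05  ]
```

View pics/ov.png

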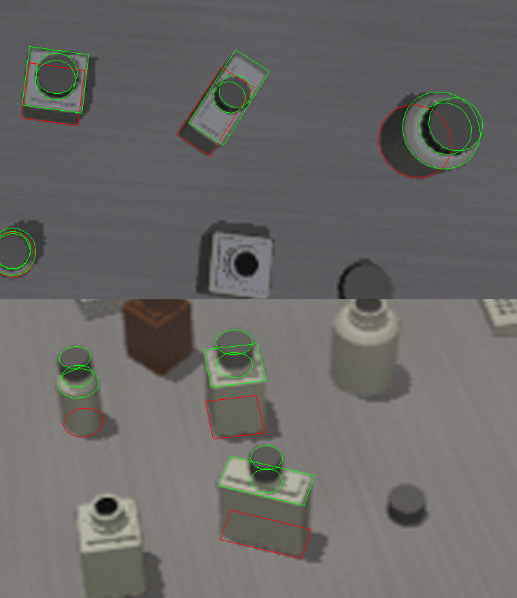

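The overlay fits the bottles in both views, for example large at (440,130), flat at (230,95) and square at (55,75) in the upper crop, so the poses hold. I'll start with the large bottle.

Call:
jog_arm(segments=[[0.348, -0.077, 0.093, 0, 0.087], [0.348, -0.077, 0.093, 0, 0.087], [0.348, -0.077, 0.093, 0, 0.087], [0.348, -0.077, 0.093, 0, 0.087], [0.348, -0.077, 0.093, 0, 0.087], [0.348, -0.077, 0.093, 0, 0.087], [0.348, -0.077, 0.093, 0, 0.087], [0.348, -0.077, 0.093, 0, 0.087], [0.348, -0.077, 0.093, 0, 0.087], [0.348, -0.077, 0.093, 0, 0.087], [0.348, -0.077, 0.093, 0, 0.087], [0.348, -0.077, 0.093, 0, 0.087]], grip_n=20)

```text
time: 3.2
ee_pos: [0.5422, -0.3571, 0.1301]
eef_rot: [0.978, 0.21, 0.0, 0.001]
ft_force: [-0.7, -0.5, -0.5]
width: 0.0869
grip_force: 0.0
```

```bash
python3 go.py .543 -.355 .024
```

```text
t 3.2 tcp [ 0.5422 -0.3571  0.1301] psi -1.148 shift [ 0.0016 -0.0017  0.1061] dist 0.106 turn 0 j7 -0.71 f [-0.7003 -0.4796 -0.5295] w 0.0869 grip 0.0 tilt [ 0.0003 -0.0011 -1.    ]
```

Call:
jog_arm(segments=[[0.001, -0.001, 0.04, 0, 0.087], [0.001, -0.001, 0.08, 0, 0.087], [0.001, -0.001, 0.106, 0, 0.087], [0.001, -0.001, 0.106, 0, 0.087], [0.001, -0.001, 0.106, 0, 0.04], [0.001, -0.001, 0.106, 0, 0.04], [0.001, -0.001, 0.106, 0, 0.04], [0.001, -0.001, 0.106, 0, 0.04], [0.001, -0.001, 0.106, 0, 0.04], [0.001, -0.001, 0.106, 0, 0.04], [0.001, -0.001, 0.106, 0, 0.04], [0.001, -0.001, 0.106, 0, 0.04]], grip_n=20)

```text
time: 4.4
ee_pos: [0.5441, -0.3541, 0.0242]
eef_rot: [0.977, 0.211, 0.0, 0.0]
ft_force: [-1.9, 1.6, 5.9]
width: 0.0531
grip_force: 20.0
```

```bash
python3 go.py .597 .1406 .14
```

```text
t 4.4 tcp [ 0.5441 -0.3541  0.0242] psi -1.145 shift [ 0.2526 -0.4285 -0.1159] dist 0.511 turn 0 j7 -0.73 f [-1.9218  1.561   5.8931] w 0.0531 grip 20.0 tilt [ 0.0005 -0.0004 -1.    ]
```

Call:
jog_arm(segments=[[0, 0, -0.03, 0, 0.04], [0, 0, -0.07, 0, 0.04], [0, 0, -0.11, 0, 0.04], [0, 0, -0.116, 0, 0.04], [0.02, -0.03, -0.116, 0, 0.04], [0.04, -0.065, -0.116, 0, 0.04], [0.06, -0.1, -0.116, 0, 0.04], [0.08, -0.135, -0.116, 0, 0.04], [0.1, -0.17, -0.116, 0, 0.04], [0.12, -0.205, -0.116, 0, 0.04], [0.14, -0.24, -0.116, 0, 0.04], [0.16, -0.275, -0.116, 0, 0.04]], grip_n=30)

```text
time: 5.6
ee_pos: [0.5754, -0.0359, 0.1388]
eef_rot: [0.977, 0.211, -0.0, -0.0]
ft_force: [0.4, -0.2, -1.3]
width: 0.0531
grip_force: 30.0
```

```bash
python3 go.py .597 .1406 .14
```

```text
t 5.6 tcp [ 0.5754 -0.0359  0.1388] psi -1.145 shift [ 0.0925 -0.1519 -0.0012] dist 0.178 turn 0 j7 -1.26 f [ 0.3505 -0.1681 -1.3357] w 0.0531 grip 30.0 tilt [-0.0008 -0.0002 -1.    ]
```

Call:
jog_arm(segments=[[0.02, -0.035, 0, 0, 0.04], [0.04, -0.07, 0, 0, 0.04], [0.06, -0.105, 0, 0, 0.04], [0.08, -0.135, 0, 0, 0.04], [0.093, -0.153, 0, 0, 0.04], [0.093, -0.153, 0, 0, 0.04], [0.093, -0.153, 0, 0, 0.04], [0.093, -0.153, 0, 0, 0.04]])

```text
time: 6.4
ee_pos: [0.5973, 0.1387, 0.139]
eef_rot: [0.978, 0.211, -0.0, 0.0]
ft_force: [0.4, -0.2, -1.0]
width: 0.053
grip_force: 30.0
```

```bash
python3 go.py .597 .1406 .0352
```

```text
t 6.4 tcp [0.5973 0.1387 0.139 ] psi -1.147 shift [ 0.0006 -0.0019  0.1038] dist 0.104 turn 0 j7 -1.58 f [ 0.437  -0.2182 -1.0342] w 0.053 grip 30.0 tilt [-0.0007 -0.001  -1.    ]
```

Call:
jog_arm(segments=[[0.001, -0.002, 0.03, 0, 0.04], [0.001, -0.002, 0.06, 0, 0.04], [0.001, -0.002, 0.08, 0, 0.04], [0.001, -0.002, 0.09, 0, 0.04], [0.001, -0.002, 0.095, 0, 0.04], [0.001, -0.002, 0.098, 0, 0.04], [0.001, -0.002, 0.1, 0, 0.04], [0.001, -0.002, 0.101, 0, 0.04], [0.001, -0.002, 0.102, 0, 0.04], [0.001, -0.002, 0.103, 0, 0.04], [0.001, -0.002, 0.103, 0, 0.04]])

```text
time: 7.5
ee_pos: [0.5976, 0.1425, 0.0366]
eef_rot: [0.977, 0.211, 0.0, 0.0]
ft_force: [0.2, 0.3, -1.1]
width: 0.0531
grip_force: 30.0
```

```bash
python3 go.py .597 .1406 .0352
```

```text
t 7.5 tcp [0.5976 0.1425 0.0366] psi -1.145 shift [-0.0013  0.0015  0.0014] dist 0.002 turn 0 j7 -1.62 f [ 0.1974  0.2529 -1.1011] w 0.0531 grip 30.0 tilt [ 0.0002 -0.     -1.    ]
```

Not in contact yet (z force unchanged), so I'll go on down in small steps.

Call:
jog_arm(segments=[[-0.001, 0.001, 0.0005, 0, 0.04], [-0.001, 0.001, 0.001, 0, 0.04], [-0.001, 0.001, 0.0015, 0, 0.04], [-0.001, 0.001, 0.002, 0, 0.04], [-0.001, 0.001, 0.002, 0, 0.04]])

```text
time: 8.0
ee_pos: [0.5971, 0.141, 0.0352]
eef_rot: [0.977, 0.211, 0.0, 0.0]
ft_force: [-3.8, -1.8, 6.5]
width: 0.053
grip_force: 30.0
```

```bash
python3 go.py .597 .1406 .0352
```

```text
t 8.0 tcp [0.5971 0.141  0.0352] psi -1.145 shift [-0.0003  0.0003  0.    ] dist 0.0 turn 0 j7 -1.62 f [-3.7911 -1.7743  6.5265] w 0.053 grip 30.0 tilt [ 0.0002 -0.0004 -1.    ]
```

Call:
jog_arm(segments=[[0, 0, 0, 0, 0.056], [0, 0, 0, 0, 0.06], [0, 0, 0, 0, 0.068], [0, 0, 0, 0, 0.074], [0, 0, 0, 0, 0.074], [0, 0, 0, 0, 0.074], [0, 0, -0.03, 0, 0.074], [0, 0, -0.06, 0, 0.074], [0, 0, -0.1, 0, 0.07], [0, 0, -0.11, 0, 0.06], [0, 0, -0.11, 0, 0.06]])

```text
time: 9.1
ee_pos: [0.5981, 0.1415, 0.1465]
eef_rot: [0.977, 0.211, 0.002, 0.0]
ft_force: [0.1, 0.8, -0.5]
width: 0.0633
grip_force: 0.0
```

```bash
python3 go.py .4373 -.0644 .13
```

```text
t 9.1 tcp [0.5981 0.1415 0.1465] psi -1.145 shift [-0.2315  0.1211  0.0158] dist 0.262 turn 0 j7 -1.58 f [ 0.1212  0.7942 -0.5066] w 0.0633 grip 0.0 tilt [ 0.0036  0.0006 -1.    ]
```

Run:
```python
from bench import r
import cv2
im=cv2.resize(r.camera("side")["img"][120:230,190:380],None,fx=3,fy=3,interpolation=cv2.INTER_CUBIC);cv2.imwrite("pics/s1.png",im[:,:,::-1])
```

```text
(no output)
```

View pics/s1.png

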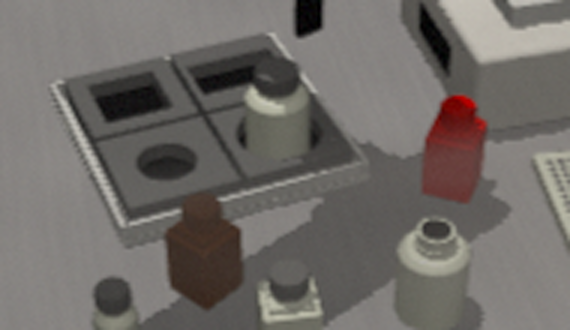

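The large bottle stands upright in its round bay (crop (278,110)). The small bottle is next.

Call:
jog_arm(segments=[[-0.04, 0.02, 0.005, 0, 0.06], [-0.08, 0.04, 0.016, 0, 0.06], [-0.12, 0.06, 0.016, 0, 0.06], [-0.16, 0.083, 0.016, 0, 0.06], [-0.2, 0.104, 0.016, 0, 0.06], [-0.232, 0.121, 0.016, 0, 0.06], [-0.232, 0.121, 0.016, 0, 0.06], [-0.232, 0.121, 0.016, 0, 0.06], [-0.232, 0.121, 0.016, 0, 0.06], [-0.232, 0.121, 0.016, 0, 0.06]], grip_n=15)

```text
time: 10.15
ee_pos: [0.436, -0.0638, 0.1281]
eef_rot: [0.977, 0.212, -0.0, -0.0]
ft_force: [0.2, -0.4, 0.2]
width: 0.0601
grip_force: 0.0
```

```bash
python3 go.py .4373 -.0644 .024
```

```text
t 10.15 tcp [ 0.436  -0.0638  0.1281] psi -1.143 shift [0.001  0.0012 0.1041] dist 0.104 turn 0 j7 -1.11 f [ 0.2305 -0.3817  0.152 ] w 0.0601 grip 0.0 tilt [-0.0006  0.0005 -1.    ]
```

Call:
jog_arm(segments=[[0.001, 0.001, 0.04, 0, 0.06], [0.001, 0.001, 0.08, 0, 0.06], [0.001, 0.001, 0.104, 0, 0.06], [0.001, 0.001, 0.104, 0, 0.06], [0.001, 0.001, 0.104, 0, 0.02], [0.001, 0.001, 0.104, 0, 0.02], [0.001, 0.001, 0.104, 0, 0.02], [0.001, 0.001, 0.104, 0, 0.02], [0.001, 0.001, 0.104, 0, 0.02], [0.001, 0.001, 0.104, 0, 0.02], [0.001, 0.001, 0.104, 0, 0.02], [0.001, 0.001, 0.104, 0, 0.02]], grip_n=20)

```text
time: 11.35
ee_pos: [0.4376, -0.0654, 0.0253]
eef_rot: [0.977, 0.211, 0.001, 0.0]
ft_force: [-1.1, 1.0, 7.9]
width: 0.0314
grip_force: 20.0
```

```bash
python3 go.py .4989 .1242 .14
```

```text
t 11.35 tcp [ 0.4376 -0.0654  0.0253] psi -1.145 shift [ 0.1342 -0.1472 -0.1147] dist 0.23 turn 0 j7 -1.17 f [-1.1419  0.9706  7.9218] w 0.0314 grip 20.0 tilt [ 0.0013 -0.0003 -1.    ]
```

Call:
jog_arm(segments=[[0, 0, -0.03, 0, 0.02], [0, 0, -0.07, 0, 0.02], [0, 0, -0.11, 0, 0.02], [0, 0, -0.115, 0, 0.02], [0.02, -0.022, -0.115, 0, 0.02], [0.045, -0.05, -0.115, 0, 0.02], [0.07, -0.077, -0.115, 0, 0.02], [0.095, -0.104, -0.115, 0, 0.02], [0.12, -0.132, -0.115, 0, 0.02], [0.134, -0.147, -0.115, 0, 0.02], [0.134, -0.147, -0.115, 0, 0.02], [0.134, -0.147, -0.115, 0, 0.02]])

```text
time: 12.55
ee_pos: [0.4979, 0.1235, 0.1388]
eef_rot: [0.977, 0.212, -0.001, 0.0]
ft_force: [0.4, -1.2, -0.5]
width: 0.0311
grip_force: 20.0
```

```bash
python3 go.py .4989 .1242 .0363
```

```text
t 12.55 tcp [0.4979 0.1235 0.1388] psi -1.144 shift [ 0.0013 -0.0002  0.1025] dist 0.102 turn 0 j7 -1.56 f [ 0.3689 -1.1946 -0.4691] w 0.0311 grip 20.0 tilt [-0.0013 -0.0004 -1.    ]
```

Call:
jog_arm(segments=[[0.001, 0, 0.03, 0, 0.02], [0.001, 0, 0.06, 0, 0.02], [0.001, 0, 0.08, 0, 0.02], [0.001, 0, 0.09, 0, 0.02], [0.001, 0, 0.095, 0, 0.02], [0.001, 0, 0.097, 0, 0.02], [0.001, 0, 0.098, 0, 0.02], [0.001, 0, 0.099, 0, 0.02], [0.001, 0, 0.1, 0, 0.02], [0.001, 0, 0.101, 0, 0.02], [0.001, 0, 0.101, 0, 0.02]])

```text
time: 13.65
ee_pos: [0.4993, 0.1243, 0.0386]
eef_rot: [0.977, 0.211, 0.0, 0.0]
ft_force: [0.5, 0.1, -0.8]
width: 0.0313
grip_force: 20.0
```

```bash
python3 go.py .4989 .1242 .0363
```

```text
t 13.65 tcp [0.4993 0.1243 0.0386] psi -1.145 shift [-0.0004 -0.0001  0.0023] dist 0.002 turn 0 j7 -1.63 f [ 0.4688  0.1084 -0.8373] w 0.0313 grip 20.0 tilt [ 0.0001 -0.0001 -1.    ]
```

Call:
jog_arm(segments=[[0, 0, 0.0005, 0, 0.02], [0, 0, 0.001, 0, 0.02], [0, 0, 0.0015, 0, 0.02], [0, 0, 0.002, 0, 0.02], [0, 0, 0.0025, 0, 0.02], [0, 0, 0.003, 0, 0.02], [0, 0, 0.003, 0, 0.02]])

```text
time: 14.35
ee_pos: [0.4995, 0.1244, 0.0363]
eef_rot: [0.977, 0.211, 0.0, 0.0]
ft_force: [-3.2, 0.5, 9.5]
width: 0.0315
grip_force: 20.0
```

```bash
python3 go.py .4989 .1242 .0363
```

```text
t 14.35 tcp [0.4995 0.1244 0.0363] psi -1.145 shift [-0.0006 -0.     -0.    ] dist 0.001 turn 0 j7 -1.64 f [-3.1693  0.5327  9.4525] w 0.0315 grip 20.0 tilt [ 0.0005 -0.0002 -1.    ]
```

Call:
jog_arm(segments=[[0, 0, 0, 0, 0.034], [0, 0, 0, 0, 0.04], [0, 0, 0, 0, 0.05], [0, 0, 0, 0, 0.054], [0, 0, 0, 0, 0.054], [0, 0, 0, 0, 0.054], [0, 0, -0.03, 0, 0.054], [0, 0, -0.06, 0, 0.054], [0, 0, -0.1, 0, 0.054], [0, 0, -0.105, 0, 0.065], [0, 0, -0.105, 0, 0.065]])

```text
time: 15.45
ee_pos: [0.5001, 0.1244, 0.1417]
eef_rot: [0.977, 0.211, 0.001, 0.0]
ft_force: [-0.9, 0.4, 0.0]
width: 0.0619
grip_force: 0.0
```

```bash
python3 go.py .5571 -.085 .135 -.055
```

```text
t 15.45 tcp [0.5001 0.1244 0.1417] psi -1.145 shift [-0.0346  0.2143  0.0068] dist 0.217 turn -1.09 j7 -1.57 f [-0.8872  0.3974  0.0014] w 0.0619 grip 0.0 tilt [ 0.0028  0.0001 -1.    ]
```

Call:
jog_arm(segments=[[-0.006, 0.04, 0, -0.14, 0.065], [-0.013, 0.08, 0.005, -0.28, 0.065], [-0.019, 0.12, 0.007, -0.42, 0.065], [-0.026, 0.16, 0.007, -0.56, 0.065], [-0.032, 0.2, 0.007, -0.7, 0.065], [-0.035, 0.214, 0.007, -0.84, 0.065], [-0.035, 0.214, 0.007, -0.98, 0.065], [-0.035, 0.214, 0.007, -1.09, 0.065], [-0.035, 0.214, 0.007, -1.09, 0.065], [-0.035, 0.214, 0.007, -1.09, 0.065], [-0.035, 0.214, 0.007, -1.09, 0.065]])

```text
time: 16.55
ee_pos: [0.5555, -0.0849, 0.133]
eef_rot: [0.727, 0.687, -0.0, -0.0]
ft_force: [0.0, 0.7, -1.0]
width: 0.0649
grip_force: 0.0
```

```bash
python3 go.py .5571 -.085 .024 -.055
```

```text
t 16.55 tcp [ 0.5555 -0.0849  0.133 ] psi -0.057 shift [-0.      0.0017  0.109 ] dist 0.109 turn -0.002 j7 -0.11 f [ 0.0495  0.6915 -0.9748] w 0.0649 grip 0.0 tilt [-0.0007  0.0001 -1.    ]
```

Call:
jog_arm(segments=[[0, 0.001, 0.04, 0, 0.065], [0, 0.001, 0.08, 0, 0.065], [0, 0.001, 0.109, 0, 0.065], [0, 0.001, 0.109, 0, 0.065], [0, 0.001, 0.109, 0, 0.03], [0, 0.001, 0.109, 0, 0.03], [0, 0.001, 0.109, 0, 0.03], [0, 0.001, 0.109, 0, 0.03], [0, 0.001, 0.109, 0, 0.03], [0, 0.001, 0.109, 0, 0.03], [0, 0.001, 0.109, 0, 0.03]], grip_n=25)

```text
time: 17.65
ee_pos: [0.5574, -0.0853, 0.0259]
eef_rot: [0.726, 0.687, 0.0, 0.001]
ft_force: [-3.1, 0.0, 6.6]
width: 0.0418
grip_force: 25.0
```

```bash
python3 go.py .4809 .2203 .145 .18
```

```text
t 17.65 tcp [ 0.5574 -0.0853  0.0259] psi -0.055 shift [ 0.3008 -0.0931 -0.1195] dist 0.337 turn -0.235 j7 -0.17 f [-3.0705  0.0138  6.6045] w 0.0418 grip 25.0 tilt [ 0.0015 -0.0007 -1.    ]
```

Call:
jog_arm(segments=[[0, 0, -0.03, 0, 0.03], [0, 0, -0.07, 0, 0.03], [0, 0, -0.11, 0, 0.03], [0, 0, -0.12, 0, 0.03], [0.03, -0.009, -0.12, -0.03, 0.03], [0.07, -0.021, -0.12, -0.06, 0.03], [0.11, -0.034, -0.12, -0.1, 0.03], [0.15, -0.046, -0.12, -0.13, 0.03], [0.19, -0.059, -0.12, -0.17, 0.03], [0.23, -0.071, -0.12, -0.2, 0.03], [0.27, -0.084, -0.12, -0.235, 0.03], [0.301, -0.093, -0.12, -0.235, 0.03]])

```text
time: 18.85
ee_pos: [0.4784, 0.2234, 0.1439]
eef_rot: [0.639, 0.769, -0.0, -0.0]
ft_force: [0.8, -0.2, -1.2]
width: 0.0417
grip_force: 25.0
```

Call:
jog_arm(segments=[[0, 0, 0, 0, 0.03], [0, 0, 0, 0, 0.03], [0, 0, 0, 0, 0.03]])

```text
time: 19.15
ee_pos: [0.4804, 0.2194, 0.1439]
eef_rot: [0.641, 0.767, -0.001, 0.0]
ft_force: [0.2, 0.1, -2.4]
width: 0.0418
grip_force: 25.0
```

```bash
python3 go.py .4809 .2203 .0369 .18
```

```text
t 19.15 tcp [0.4804 0.2194 0.1439] psi 0.179 shift [0.0009 0.0007 0.107 ] dist 0.107 turn -0.001 j7 -0.49 f [ 0.2183  0.1276 -2.3764] w 0.0418 grip 25.0 tilt [-0.0007 -0.001  -1.    ]
```

Call:
jog_arm(segments=[[0.001, 0.001, 0.03, 0, 0.03], [0.001, 0.001, 0.06, 0, 0.03], [0.001, 0.001, 0.085, 0, 0.03], [0.001, 0.001, 0.095, 0, 0.03], [0.001, 0.001, 0.1, 0, 0.03], [0.001, 0.001, 0.102, 0, 0.03], [0.001, 0.001, 0.103, 0, 0.03], [0.001, 0.001, 0.104, 0, 0.03], [0.001, 0.001, 0.105, 0, 0.03], [0.001, 0.001, 0.106, 0, 0.03], [0.001, 0.001, 0.106, 0, 0.03]])

```text
time: 20.25
ee_pos: [0.4813, 0.2217, 0.0386]
eef_rot: [0.641, 0.768, -0.0, 0.0]
ft_force: [-0.7, 0.5, -1.7]
width: 0.0417
grip_force: 25.0
```

```bash
python3 go.py .4809 .2203 .0369 .18
```

```text
t 20.25 tcp [0.4813 0.2217 0.0386] psi 0.18 shift [-0.0013 -0.0006  0.0017] dist 0.002 turn -0.0 j7 -0.58 f [-0.6586  0.4849 -1.6524] w 0.0417 grip 25.0 tilt [ 0.0001 -0.0001 -1.    ]
```

Call:
jog_arm(segments=[[-0.001, 0, 0.0005, 0, 0.03], [-0.001, 0, 0.001, 0, 0.03], [-0.001, 0, 0.0015, 0, 0.03], [-0.001, 0, 0.002, 0, 0.03], [-0.001, 0, 0.0025, 0, 0.03], [-0.001, 0, 0.0025, 0, 0.03]])

```text
time: 20.85
ee_pos: [0.4815, 0.2207, 0.0369]
eef_rot: [0.641, 0.768, -0.0, 0.0]
ft_force: [-4.6, -4.0, 11.4]
width: 0.0422
grip_force: 25.0
```

```bash
python3 go.py .4809 .2203 .0369 .18
```

```text
t 20.85 tcp [0.4815 0.2207 0.0369] psi 0.18 shift [-0.0003 -0.0007 -0.    ] dist 0.001 turn -0.0 j7 -0.58 f [-4.5607 -3.9937 11.3623] w 0.0422 grip 25.0 tilt [ 0.0002 -0.0007 -1.    ]
```

Call:
jog_arm(segments=[[0, 0, 0, 0, 0.044], [0, 0, 0, 0, 0.05], [0, 0, 0, 0, 0.058], [0, 0, 0, 0, 0.062], [0, 0, 0, 0, 0.062], [0, 0, 0, 0, 0.062], [0, 0, -0.03, 0, 0.062], [0, 0, -0.06, 0, 0.062], [0, 0, -0.1, 0, 0.06], [0, 0, -0.107, 0, 0.06], [0, 0, -0.107, 0, 0.06]])

```text
time: 21.95
ee_pos: [0.4823, 0.221, 0.1443]
eef_rot: [0.641, 0.768, 0.001, 0.001]
ft_force: [0.0, 0.3, -0.3]
width: 0.0606
grip_force: 0.0
```

```bash
python3 go.py .5539 -.2065 .135 1.061
```

```text
t 21.95 tcp [0.4823 0.221  0.1443] psi 0.18 shift [-0.4335 -0.006   0.0092] dist 0.434 turn -0.881 j7 -0.49 f [ 0.0439  0.2929 -0.3125] w 0.0606 grip 0.0 tilt [ 0.0028  0.0005 -1.    ]
```

Call:
jog_arm(segments=[[-0.04, 0, 0.005, -0.08, 0.06], [-0.08, -0.001, 0.009, -0.17, 0.06], [-0.12, -0.002, 0.009, -0.25, 0.06], [-0.16, -0.003, 0.009, -0.33, 0.06], [-0.2, -0.003, 0.009, -0.42, 0.06], [-0.24, -0.004, 0.009, -0.5, 0.06], [-0.28, -0.004, 0.009, -0.58, 0.06], [-0.32, -0.005, 0.009, -0.66, 0.06], [-0.36, -0.005, 0.009, -0.75, 0.06], [-0.4, -0.006, 0.009, -0.83, 0.06], [-0.433, -0.006, 0.009, -0.881, 0.06], [-0.433, -0.006, 0.009, -0.881, 0.06]])

```text
time: 23.15
ee_pos: [0.5515, -0.2121, 0.1315]
eef_rot: [0.255, 0.967, -0.001, -0.001]
ft_force: [0.0, 0.7, 0.1]
width: 0.0599
grip_force: 0.0
```

Call:
jog_arm(segments=[[0, 0, 0, 0, 0.06], [0, 0, 0, 0, 0.06], [0, 0, 0, 0, 0.06]])

```text
time: 23.45
ee_pos: [0.553, -0.2048, 0.1337]
eef_rot: [0.251, 0.968, 0.0, -0.0]
ft_force: [0.7, -0.0, -0.9]
width: 0.06
grip_force: 0.0
```

```bash
python3 go.py .5539 -.2065 .024 1.061
```

```text
t 23.45 tcp [ 0.553  -0.2048  0.1337] psi 1.063 shift [-0.0016 -0.001   0.1097] dist 0.11 turn 0.002 j7 1.17 f [ 0.7259 -0.0262 -0.9322] w 0.06 grip 0.0 tilt [-0.0004  0.0003 -1.    ]
```

Call:
jog_arm(segments=[[-0.001, -0.001, 0.04, 0, 0.06], [-0.001, -0.001, 0.08, 0, 0.06], [-0.001, -0.001, 0.109, 0, 0.06], [-0.001, -0.001, 0.109, 0, 0.06], [-0.001, -0.001, 0.109, 0, 0.018], [-0.001, -0.001, 0.109, 0, 0.018], [-0.001, -0.001, 0.109, 0, 0.018], [-0.001, -0.001, 0.109, 0, 0.018], [-0.001, -0.001, 0.109, 0, 0.018], [-0.001, -0.001, 0.109, 0, 0.018], [-0.001, -0.001, 0.109, 0, 0.018], [-0.001, -0.001, 0.109, 0, 0.018]], grip_n=25)

```text
time: 24.65
ee_pos: [0.554, -0.2078, 0.0258]
eef_rot: [0.252, 0.968, -0.0, 0.001]
ft_force: [-0.6, 0.3, 6.2]
width: 0.028
grip_force: 24.8
```

```bash
python3 go.py .5785 .2388 .145 1.751
```

```text
t 24.65 tcp [ 0.554  -0.2078  0.0258] psi 1.061 shift [ 0.1964  0.4018 -0.1194] dist 0.463 turn -0.69 j7 1.11 f [-0.6318  0.2686  6.2336] w 0.028 grip 24.8 tilt [ 0.001  -0.0005 -1.    ]
```

Call:
jog_arm(segments=[[0, 0, -0.03, 0, 0.018], [0, 0, -0.07, 0, 0.018], [0, 0, -0.11, 0, 0.018], [0, 0, -0.119, 0, 0.018], [0.015, 0.03, -0.119, -0.05, 0.018], [0.032, 0.065, -0.119, -0.11, 0.018], [0.049, 0.1, -0.119, -0.17, 0.018], [0.066, 0.135, -0.119, -0.23, 0.018], [0.083, 0.17, -0.119, -0.29, 0.018], [0.1, 0.205, -0.119, -0.35, 0.018], [0.117, 0.24, -0.119, -0.41, 0.018], [0.134, 0.275, -0.119, -0.47, 0.018]])

```text
time: 25.85
ee_pos: [0.5697, 0.0997, 0.143]
eef_rot: [0.018, 1.0, -0.0, -0.001]
ft_force: [1.2, -0.3, -0.5]
width: 0.0276
grip_force: 24.8
```

Call:
jog_arm(segments=[[0, 0, 0, 0, 0.018], [0, 0, 0, 0, 0.018]])

```text
time: 26.05
ee_pos: [0.5697, 0.0991, 0.143]
eef_rot: [0.018, 1.0, 0.0, -0.001]
ft_force: [0.1, -0.7, -1.5]
width: 0.0278
grip_force: 24.8
```

```bash
python3 go.py .5785 .2388 .145 1.751
```

```text
t 26.05 tcp [0.5697 0.0991 0.143 ] psi 1.534 shift [-0.0036  0.14   -0.002 ] dist 0.14 turn -0.217 j7 1.06 f [ 0.0925 -0.704  -1.5276] w 0.0278 grip 24.8 tilt [-0.0016  0.0001 -1.    ]
```

Call:
jog_arm(segments=[[-0.001, 0.035, -0.001, -0.05, 0.018], [-0.002, 0.07, -0.001, -0.11, 0.018], [-0.003, 0.105, -0.001, -0.17, 0.018], [-0.004, 0.13, -0.001, -0.217, 0.018], [-0.004, 0.14, -0.001, -0.217, 0.018], [-0.004, 0.14, -0.001, -0.217, 0.018], [-0.004, 0.14, -0.001, -0.217, 0.018], [-0.004, 0.14, -0.001, -0.217, 0.018]])

```text
time: 26.85
ee_pos: [0.5808, 0.2351, 0.1448]
eef_rot: [-0.087, 0.996, -0.001, -0.0]
ft_force: [-0.5, -0.2, -0.7]
width: 0.0279
grip_force: 24.8
```

```bash
python3 go.py .5785 .2388 .0368 1.751
```

```text
t 26.85 tcp [0.5808 0.2351 0.1448] psi 1.745 shift [0.0016 0.0042 0.108 ] dist 0.108 turn -0.006 j7 1.01 f [-0.5075 -0.2405 -0.6997] w 0.0279 grip 24.8 tilt [ 0.0001 -0.0014 -1.    ]
```

Call:
jog_arm(segments=[[0.001, 0.002, 0.02, 0, 0.018], [0.001, 0.002, 0.05, 0, 0.018], [0.001, 0.002, 0.07, 0, 0.018], [0.001, 0.002, 0.07, 0, 0.018], [0.001, 0.002, 0.07, 0, 0.018]])

```text
time: 27.35
ee_pos: [0.5793, 0.2384, 0.0756]
eef_rot: [-0.088, 0.996, -0.0, 0.0]
ft_force: [0.5, -0.6, -0.6]
width: 0.028
grip_force: 24.8
```

```bash
python3 go.py .5785 .2388 .0368 1.751
```

```text
t 27.35 tcp [0.5793 0.2384 0.0756] psi 1.747 shift [0.0007 0.0006 0.0388] dist 0.039 turn -0.004 j7 0.97 f [ 0.4525 -0.5802 -0.6026] w 0.028 grip 24.8 tilt [ 0.0002 -0.0003 -1.    ]
```

Call:
jog_arm(segments=[[0.001, 0, 0.015, 0, 0.018], [0.001, 0, 0.025, 0, 0.018], [0.001, 0, 0.031, 0, 0.018], [0.001, 0, 0.034, 0, 0.018], [0.001, 0, 0.036, 0, 0.018], [0.001, 0, 0.037, 0, 0.018], [0.001, 0, 0.0375, 0, 0.018], [0.001, 0, 0.038, 0, 0.018], [0.001, 0, 0.0385, 0, 0.018], [0.001, 0, 0.039, 0, 0.018], [0.001, 0, 0.0395, 0, 0.018], [0.001, 0, 0.0395, 0, 0.018]])

```text
time: 28.55
ee_pos: [0.5781, 0.2393, 0.0367]
eef_rot: [-0.089, 0.996, -0.0, 0.0]
ft_force: [-3.4, -1.7, 8.8]
width: 0.0278
grip_force: 24.9
```

```bash
python3 go.py .5785 .2388 .0368 1.751
```

```text
t 28.55 tcp [0.5781 0.2393 0.0367] psi 1.748 shift [-0.0003 -0.0006 -0.0001] dist 0.001 turn -0.003 j7 0.95 f [-3.3788 -1.6777  8.7546] w 0.0278 grip 24.9 tilt [ 0.0008 -0.0001 -1.    ]
```

On the floor; release, rise and check.

Call:
jog_arm(segments=[[0, 0, 0, 0, 0.03], [0, 0, 0, 0, 0.036], [0, 0, 0, 0, 0.044], [0, 0, 0, 0, 0.048], [0, 0, 0, 0, 0.048], [0, 0, 0, 0, 0.048], [0, 0, -0.03, 0, 0.048], [0, 0, -0.06, 0, 0.048], [0, 0, -0.1, 0, 0.048], [0, 0, -0.15, 0, 0.048], [0, 0, -0.18, 0, 0.048], [0, 0, -0.18, 0, 0.048]])

```text
time: 29.75
ee_pos: [0.5795, 0.2405, 0.2206]
eef_rot: [-0.089, 0.996, 0.001, 0.004]
ft_force: [-0.5, -0.4, -0.7]
width: 0.0482
grip_force: 0.0
```

Call:
jog_arm(segments=[[0, -0.05, 0, 0, 0.048], [0, -0.1, 0, 0, 0.048], [0, -0.15, 0, 0, 0.048], [0, -0.2, 0, 0, 0.048], [0, -0.25, 0, 0, 0.048], [0, -0.3, 0, 0, 0.048], [0, -0.35, 0, 0, 0.048], [0, -0.4, 0, 0, 0.048], [0, -0.4, 0, 0, 0.048], [0, -0.4, 0, 0, 0.048]])

```text
time: 30.75
ee_pos: [0.648, -0.156, 0.2142]
eef_rot: [-0.087, 0.996, 0.0, -0.001]
ft_force: [-0.2, 1.1, -1.0]
width: 0.0478
grip_force: 0.0
```

Run:
```python
from bench import r
import cv2,numpy as np
a=[cv2.resize(r.camera(n)["img"][y:y+150,x:x+300],None,fx=2,fy=2,interpolation=cv2.INTER_CUBIC) for n,x,y in(("side",170,90),("top",90,150))]
cv2.imwrite("pics/end.png",np.vstack(a)[:,:,::-1])
```

```text
(no output)
```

View pics/end.png

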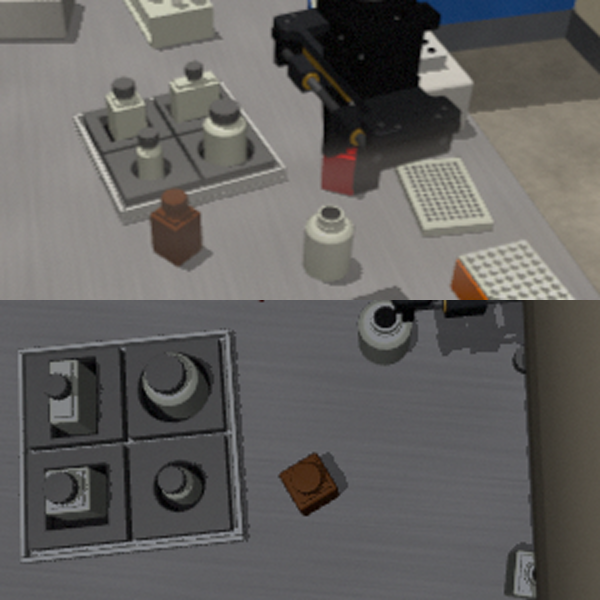

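All four capped bottles stand upright in their own bays: side view square (125,110), flat (195,90), small (150,155) and large (225,130), and the top view agrees. The open round and the brown bottle are in place, and the gripper is clear.

```bash
python3 -c "
from bench import r
print(r.close_job())"
```

```text
the job is handed in; nothing more can be done
None
```

The four capped bottles were set down upright on the floors of their matching bays, the two open bottles were left alone, and the job is handed in at about 31 s.

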